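# Set up the spice bar at the grill window

### The arm

A 6-joint arm with a two-finger parallel gripper is mounted at the origin on the work surface. World frame = base frame: x ahead of the robot, y to its left, z up, the work surface at z = 0. Lengths are in mm, angles in rad, forces in N, time in s.
With the tool pointing down it reaches from about 300 to 875 mm from the base axis. Payload 4.2 kg.
Tool frame: the origin (TCP) lies midway between the tips of the shut fingers; the grasp point (between the pads) lies bot.grip_depth behind it (bot.grip_depth is the distance from the TCP to the grasp point, in mm); z points along the fingers, y is the line along which they close (so a half turn about z gives the same grasp; the last joint's range is limited). The gripper opens to 85 mm and grips with 20 to 120 N. Pads are 22 mm wide; open, the fingers measure 114 mm over their backs; the gripper's body (76 mm by 85 mm) begins 54 mm behind the grasp point. The pads swing forward as they close: fully open they stand 13 mm farther back than shut.
Start: joints at [-1.322, 0.32, 1.565, -0, 1.257, -0.02], TCP at [152.708, -554.366, 231.338] pointing down, gripper open.
Joint ranges: [-3.11, 3.11], [-0.84, 2.01], [0.21, 2.61], [-1.34, 4.49], [0.05, 2.63], [-2.56, 2.56]. Speed limits (rad/s): [2.57, 2.57, 3.14, 3.14, 3.14, 3.14].

### API

Orientations are given as a unit quaternion [x, y, z, w].
In Python, from workcell import bot gives the robot as it stands. Calls block until the motion is done:
- bot.move_pose(position, orientation): joint-space move of the TCP to a pose.
- bot.movel(position, frame=None, vel=150, until_force=None): straight line of the TCP; frame=None keeps the orientation; vel is the mean speed in mm/s. With until_force (N) it stops when the force on the tool has changed by that much, and returns True; else False.
- bot.set_joints(angles): joint-space move.
- bot.gripper_open() and bot.gripper_close(f_grip=None): open the fingers fully, or close them until they stop; f_grip is the grip in N (None keeps the last).
- bot.dwell(seconds).
- bot.inverse_kinematics(position, orientation): joint angles nearest the present ones, or None.
- bot.get_state(): the state.
- bot.snapshot(name): name is "scene" or "top"; returns a dict with "img" (480x640x3 uint8, blue, green, red), "camera_matrix" (3x3 intrinsics, pixels), "eye" and "rotation" of the camera in the world. Camera axes: x right, y up, looking along -z (the intrinsics and any distortion apply to the point x, -y, -z); pixel columns grow to the right and rows downward; lengths in mm; the calibration is good to about 2 mm. A picture is of the moment at which its call begins. There is no depth.
A pose or a line that the arm cannot do raises bot.Unreachable and nothing moves.
- bot.hand_in(): hands the job in; it is judged then, once.
The state is a dict: "time": time; "q": joint angles; "joint_velocities": joint speeds; "joint_efforts": joint torques, N m; "position": TCP position; "ee_rot": TCP orientation; "ft_force": force on the tool from outside, world axes, zero at the start; "ft_torque": the same for the moment, N m; "opening": finger opening in mm; "gripper_force": force on a finger pad.
Only numpy, scipy, OpenCV 4.12 (cv2) and the standard library are available. Lean on these libraries where they do the work, as an engineer would, in place of code of your own. Each camera call takes 0.05 s, during which the arm holds its last target. There are 200 camera calls.

### The job

Get the rub and spices ready at the grill window: stand the rub canister in the middle of the stock reader's pad with its orange mark facing the reader's window, let it be read for a second, and then stand it upright in the middle of the trivet. Hang every spice tin by its bail on the balance rack, one tin to a hook, alternately left and right, so that the bar never dips by more than one tin's weight. Leave the other things on the ledge where they are.

Things in the scene. Friction and masses are not known exactly. Their poses are not given: they have to be found in the camera images.
- bar (a joint): tilt of the rack's bar, rad: 0 level, positive with its left (+y) end up. A soft damped spring (2.6 N m per rad) centres it: one tin (180 g, 5 percent more or less) on one side dips it 0.07 to 0.13 rad; two tins on one side with none on the other more than 0.18
- rack: fixed stand of the balance rack; origin at ledge height straight under the middle of the bar; x away from the robot, y along the level bar to the left. Bar: dark wooden rod, 400 mm long, 14 mm thick, its axis 200 mm above the ledge, pivoted at its middle on a pin along x; the post stands 35 mm behind it (+x). Four hooks point to -x, towards the robot
- left_in (a point): inner left hook, at bar y = 110 mm: a level steel peg 8 mm thick that sticks out 55 mm from the bar's axis to the rack's -x, its end turned up 8 mm above the peg's top. The point is on top of the peg, 28 mm from the bar's axis, at the middle of its free length. It moves with the bar and has its axes (x from peg tip to bar, y along the bar to the left)
- left_out (a point): outer left hook, at bar y = 175 mm: a level steel peg 8 mm thick that sticks out 55 mm from the bar's axis to the rack's -x, its end turned up 8 mm above the peg's top. The point is on top of the peg, 28 mm from the bar's axis, at the middle of its free length. It moves with the bar and has its axes (x from peg tip to bar, y along the bar to the left)
- right_in (a point): inner right hook, at bar y = -110 mm: a level steel peg 8 mm thick that sticks out 55 mm from the bar's axis to the rack's -x, its end turned up 8 mm above the peg's top. The point is on top of the peg, 28 mm from the bar's axis, at the middle of its free length. It moves with the bar and has its axes (x from peg tip to bar, y along the bar to the left)
- right_out (a point): outer right hook, at bar y = -175 mm: a level steel peg 8 mm thick that sticks out 55 mm from the bar's axis to the rack's -x, its end turned up 8 mm above the peg's top. The point is on top of the peg, 28 mm from the bar's axis, at the middle of its free length. It moves with the bar and has its axes (x from peg tip to bar, y along the bar to the left)
- tin0: spice tin, red lid (may be absent): 42 mm across, 60 mm high with lid. On the lid an upright rigid steel bail 37 mm wide (27 inside) across the tin's y; its opening, 60 to 90 mm above the underside, looks along the tin's x. On the bail a wooden grip block 22 mm (x) by 16 mm (y), 96 to 126 mm above the underside. Origin: centre of underside, z up
- tin0_eye (a point): middle of the underside of the top bar of the bail of the red tin, 90 mm above the tin's underside: what rests on the peg when it hangs
- tin1: spice tin, yellow lid (may be absent): 42 mm across, 60 mm high with lid. On the lid an upright rigid steel bail 37 mm wide (27 inside) across the tin's y; its opening, 60 to 90 mm above the underside, looks along the tin's x. On the bail a wooden grip block 22 mm (x) by 16 mm (y), 96 to 126 mm above the underside. Origin: centre of underside, z up
- tin1_eye (a point): middle of the underside of the top bar of the bail of the yellow tin, 90 mm above the tin's underside: what rests on the peg when it hangs
- tin2: spice tin, green lid (may be absent): 42 mm across, 60 mm high with lid. On the lid an upright rigid steel bail 37 mm wide (27 inside) across the tin's y; its opening, 60 to 90 mm above the underside, looks along the tin's x. On the bail a wooden grip block 22 mm (x) by 16 mm (y), 96 to 126 mm above the underside. Origin: centre of underside, z up
- tin2_eye (a point): middle of the underside of the top bar of the bail of the green tin, 90 mm above the tin's underside: what rests on the peg when it hangs
- tin3: spice tin, orange lid (may be absent): 42 mm across, 60 mm high with lid. On the lid an upright rigid steel bail 37 mm wide (27 inside) across the tin's y; its opening, 60 to 90 mm above the underside, looks along the tin's x. On the bail a wooden grip block 22 mm (x) by 16 mm (y), 96 to 126 mm above the underside. Origin: centre of underside, z up
- tin3_eye (a point): middle of the underside of the top bar of the bail of the orange tin, 90 mm above the tin's underside: what rests on the peg when it hangs
- canister: cream rub canister with a dark lid and a weighted dark foot, loose: 64 mm across, 62 mm high, 250 to 500 g; origin at the centre of its underside, z up. One orange mark runs up its side and onto the lid, on its own +x side
- mark (a point): the orange mark on the canister's side: 32 mm from its axis along its +x, 30 mm up
- reader: fixed stock reader: origin at ledge height under the centre of its round black pad (72 mm across, 2 mm high); its grey scanner block (50 by 90 mm, 80 mm high) stands on the +x side of the pad, its dark window 85 mm from the pad's centre, looking at the pad
- trivet: fixed hinged cast-aluminium trivet, folded flat: 150 by 150 mm, 12 mm high; origin at ledge height under its centre
- molcajete: bystander: heavy dark stone mortar, 180 mm across, 110 mm high, origin at its underside
- basting_bowl: bystander: small aluminium bowl, 90 mm across, 45 mm high, origin at its underside
- tub: bystander: blue plastic lidded tub, 108 by 148 by 72 mm, origin at its underside
Things that resemble listed ones, but are neither listed nor needed, are in the scene too. What is shaped like the canister but brown, turquoise or yellow is not meant.

How it is judged (in metres and radians):
On the way:
1. the canister stands on the reader's pad, within 15 mm of its centre, at rest, its mark turned to the window (within about 20 degrees) (horizontal distance between canister and reader below 0.015 m and y of mark in the frame of reader between -0.011 and 0.011 m and x of mark in the frame of reader above 0.012 m and height (world z) of canister below 0.006 m and angle between canister's own z axis and vertical below 0.08 rad and linear speed of canister below 0.03 m/s and contact force between the fingers and canister below 0.1 N), for 0.5 s.
At the end, for the whole second after the job is handed in: every tin present hangs at rest by its bail on a hook (eye within 20 mm of the hook's point), the bar is tilted less than 0.155 rad, and the canister stands upright and at rest on the trivet, within 40 mm of its centre ((distance between tin0_eye and left_in below 0.02 m or distance between tin0_eye and left_out below 0.02 m or distance between tin0_eye and right_in below 0.02 m or distance between tin0_eye and right_out below 0.02 m) and linear speed of each of tin0, tin1, tin2, tin3 below 0.05 m/s and (distance between tin1_eye and left_in below 0.02 m or distance between tin1_eye and left_out below 0.02 m or distance between tin1_eye and right_in below 0.02 m or distance between tin1_eye and right_out below 0.02 m) and (distance between tin2_eye and left_in below 0.02 m or distance between tin2_eye and left_out below 0.02 m or distance between tin2_eye and right_in below 0.02 m or distance between tin2_eye and right_out below 0.02 m) and (distance between tin3_eye and left_in below 0.02 m or distance between tin3_eye and left_out below 0.02 m or distance between tin3_eye and right_in below 0.02 m or distance between tin3_eye and right_out below 0.02 m) and value of joint bar between -0.155 and 0.155 rad and horizontal distance between canister and trivet below 0.04 m and height (world z) of canister between 0.008 and 0.018 m and angle between canister's own z axis and vertical below 0.1 rad and linear speed of canister below 0.03 m/s); the robot touches nothing.
It fails at once if the bar dips by more than 0.155 rad (two tins too many on one side, or pushed down) (value of joint bar above 0.155 rad or value of joint bar below -0.155 rad).
It fails at once if a bystander is moved by more than 30 mm (distance of any of molcajete, basting_bowl, tub from where it was at the start of the episode above 0.03 m).
Of tin0, tin1, tin2, tin3 only 2 to 4 are there at a start; the rules pass over those that are not, and their reading is None.
At some moment in a run one of canister may be knocked a few centimetres aside while the robot is not near it.
It also fails if it takes over 210 s, if anything falls off the work surface, if the arm or the gripper's body presses on something with over 40 N, if the wrist force passes 120 N, or if a joint passes its speed limit or range.

## Working session

There is one attempt and no reset: what is moved stays moved. The work goes in short steps, each a Python script; the robot and the scene stay as the last script left them, time stands still between calls to the robot, and variables do not carry over. Pictures are saved under pics/ and viewed, at most 14 in all, crops included, and the job is handed in when it is done.

```bash
mkdir -p pics; ls
python3 - <<'E'
from workcell import bot
import cv2
for n in("scene","top"):
    s=bot.snapshot(n); cv2.imwrite(f"pics/{n}0.png",s["img"]); print(n,s["camera_matrix"],s["eye"],s["rotation"],[k for k in s])
print(bot.grip_depth,bot.get_state())
E
```

```text
pics
scene [[471.76474653   0.         315.46962582]
 [  0.         471.76474653 243.22672119]
 [  0.           0.           1.        ]] [1211.45735318  358.27226627  681.4339984 ] [0.23781799 0.39989338 0.755714   0.46089504] ['img', 'camera_matrix', 'eye', 'rotation']
top [[510.70983614   0.         320.01449568]
 [  0.         510.70983614 229.94326362]
 [  0.           0.           1.        ]] [ 296.07390576   15.85772583 1329.73001836] [-0.07156775  0.07613472  0.71835377 -0.68778588] ['img', 'camera_matrix', 'eye', 'rotation']
18.700000000000003 {'time': 0.1, 'q': array([-1.32200245e+00,  3.20225015e-01,  1.56554473e+00,  4.36792186e-06,
        1.25738695e+00, -1.99903924e-02]), 'joint_velocities': array([-1.52375094e-03, -2.48849473e-03, -4.44357024e-03, -8.17881227e-05,
        7.72713539e-04, -5.94086847e-05]), 'joint_efforts': array([ 2.64921700e-04, -4.16408801e+01, -2.34705234e+01, -6.98923782e-05,
        4.87637692e-03,  1.69790837e-05]), 'position': array([ 152.60137678, -553.94801171,  230.57280123]), 'ee_rot': array([ 9.90982748e-01,  1.33987244e-01, -8.72062029e-05, -7.77147345e-04]), 'ft_force': array([-0.55959447, -0.92674737,  1.02553845]), 'ft_torque': array([-0.03514129, -0.01800629, -0.00672475]), 'gripper_force': 0.0, 'opening': 85.47218359740896}
```

View pics/scene0.png

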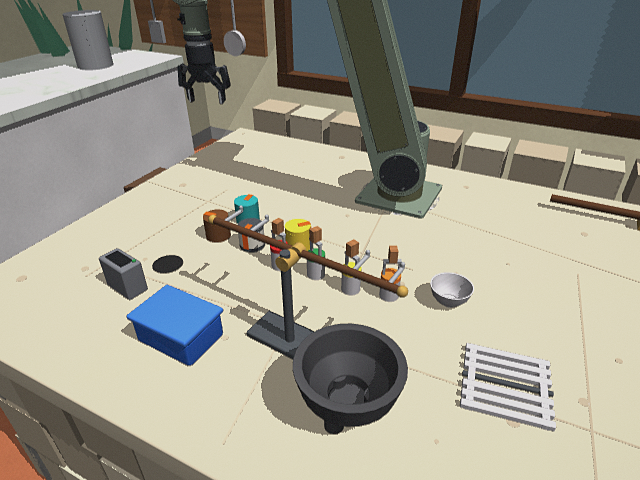

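View pics/top0.png

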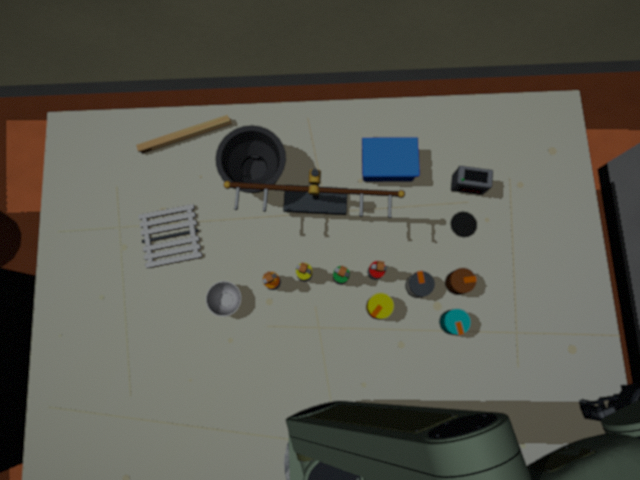

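All four tins (red, yellow, green and orange) are present in the top view, at about (377,270), (304,272), (341,275) and (272,281). The canister candidates in that view are:
- dark lid at (421,284)
- brown at (461,281)
- turquoise at (456,321)
- yellow at (380,306)

Only the dark-lidded one fits. I'll confirm that in an enlarged crop.

```bash
cat > h.py <<'E'
import numpy as np, cv2
from scipy.spatial.transform import Rotation as R
from workcell import bot
def ray(s,u,v):
    K=np.array(s["camera_matrix"]); d=np.linalg.inv(K)@[u,v,1]; d=np.array([d[0],-d[1],-d[2]])
    return np.array(s["eye"]),R.from_quat(s["rotation"]).as_matrix()@d
def px(s,u,v,z):
    e,d=ray(s,u,v); return (e+d*(z-e[2])/d[2])
def proj(s,P):
    c=R.from_quat(s["rotation"]).as_matrix().T@(np.array(P,float)-s["eye"]); K=np.array(s["camera_matrix"])
    return (K@[c[0],-c[1],-c[2]])[:2]/-c[2]
def crop(s,name,x0,y0,x1,y1,k):
    c=cv2.resize(s["img"][y0:y1,x0:x1],None,fx=k,fy=k,interpolation=cv2.INTER_CUBIC)
    c=cv2.convertScaleAbs(c,alpha=1.3,beta=10)
    st=20 
    for x in range((x0//st+1)*st,x1,st): cv2.putText(c,str(x),((x-x0)*k-8,10),0,.35,(255,0,255),1); cv2.line(c,((x-x0)*k,12),((x-x0)*k,18),(255,0,255),1)
    for y in range((y0//st+1)*st,y1,st): cv2.putText(c,str(y),(0,(y-y0)*k+4),0,.35,(255,0,255),1); cv2.line(c,(26,(y-y0)*k),(32,(y-y0)*k),(255,0,255),1)
    cv2.imwrite(f"pics/{name}.png",c)
E
python3 - <<'E'
from h import *
t=bot.snapshot("top"); s=bot.snapshot("scene")
crop(t,"t1",255,250,385,320,6)
crop(t,"t2",360,160,490,250+85,4) if 0 else crop(t,"t2",365,155,495,305,4)
crop(s,"s1",195,180,415,310,3)
print(px(t,320,230,0))
E
```

```text
[578.06895122   1.03543755   0.        ]
```

View pics/t1.png

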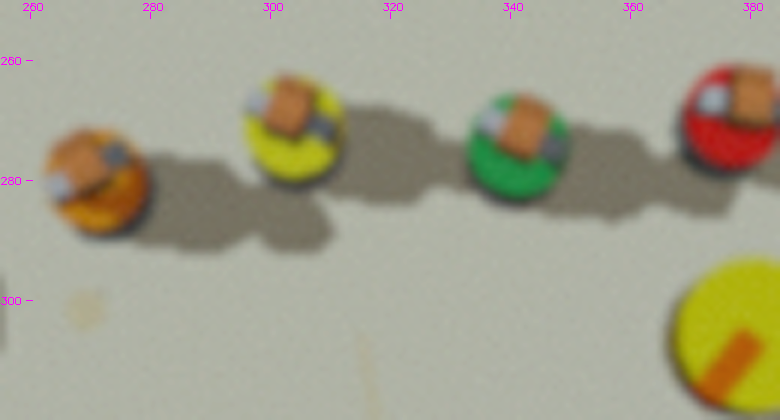

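View pics/t2.png

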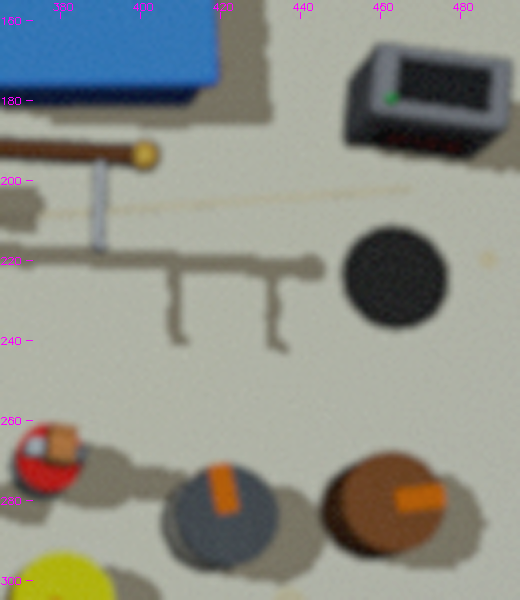

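View pics/s1.png

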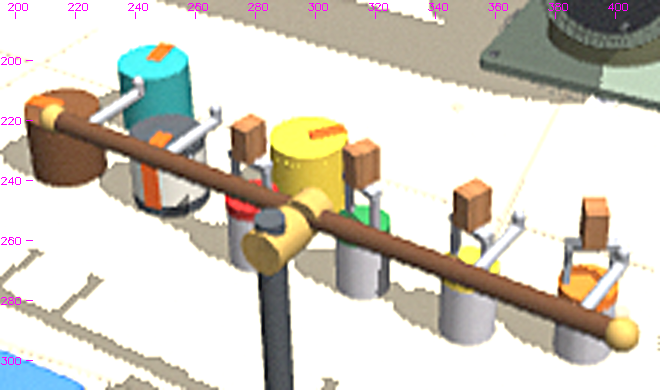

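The dark-lidded canister at top (421,284) has a cream body, seen at scene (250,238), and its orange mark points up in the image. It is the one meant. Next I'll measure everything.

```bash
cat >> h.py <<'E'
COL={'red':((0,200,60),(6,255,255)),'yellow':((25,150,80),(35,255,255)),'green':((55,120,50),(85,255,255)),'orange':((9,205,120),(20,255,255))}
def circ(s,mask,near,z,rad=25):
    m=np.zeros_like(mask); cv2.circle(m,(int(near[0]),int(near[1])),rad,255,-1); m&=mask
    n,l,st,c=cv2.connectedComponentsWithStats(m); m=(np.isin(l,[i for i in range(1,n) if st[i,4]>5])*255).astype('uint8')
    pts=cv2.findNonZero(m); (u,v),r=cv2.minEnclosingCircle(pts); return np.array([u,v]),r,px(s,u,v,z)
E
python3 - <<'E'
from h import *
np.set_printoptions(precision=1,suppress=True)
t=bot.snapshot("top"); s=bot.snapshot("scene")
hsv=cv2.cvtColor(t["img"],cv2.COLOR_BGR2HSV)
for n,p in dict(red=(377,270),yellow=(304,272),green=(341,275),orange=(272,281)).items():
    m=cv2.inRange(hsv,*COL[n]); print(n,*circ(t,m,p,60,14))
print('hsv can lid',hsv[290,425],'pad',hsv[224,463],'table',hsv[240,400],'olid',hsv[285,278],'block',hsv[265,303])
dark=cv2.inRange(hsv,(0,0,0),(179,255,75))
print('pad',*circ(t,dark,(463,224),2,18))
for a in [((259.5,281),(274,275.5)),((298,266.5),(308.5,271)),((337,270),(347,274)),((374,266.5),(388,266))]:
    d=px(t,*a[0],90)-px(t,*a[1],90); print('bail',px(t,(a[0][0]+a[1][0])/2,(a[0][1]+a[1][1])/2,90),np.hypot(*d[:2]),np.degrees(np.arctan2(d[1],d[0])))
print('canlid',px(t,420.5,283,62),'mark dir',px(t,419.5,272,62)-px(t,422,282.5,62))
print('reader block corners z80',[px(t,u,v,80) for u,v in((458,166),(491.5,170),(489,185.5),(455.5,181))])
L=px(t,228,184.5,200);Rr=px(t,401.5,193.8,200); print('bar',L,Rr,Rr-L,(L+Rr)/2,np.degrees(np.arctan2(*(L-Rr)[:2])))
L=px(s,402,291,200);Rr=px(s,212,218,200); print('bar scene',L,Rr)
print('trivet',[px(t,u,v,12) for u,v in((141,212),(192,206),(200,261),(149,266))])
print('peg tip right_out',px(t,389.5,217,204), 'others', px(t,361,215,204),px(t,265,209,204),px(t,237,208,204))
E
```

```text
red [376.5 271. ] 6.800835609436035 [ 454.6 -134.8   60. ]
yellow [303.8 271.5] 7.986821174621582 [461.1  46.7  60. ]
green [340.  276.5] 7.43313455581665 [444.8 -42.9  60. ]
orange [269.5 285.5] 2.549609661102295 [430.  133.2  60. ]
hsv can lid [103  42  54] pad [90 27 19] table [ 39  19 131] olid [ 9 99 49] block [ 14 171 115]
pad [463.3 224.1] 13.30260181427002 [ 577.1 -381.2    2. ]
bail [444.7 136.7  90. ] 37.45518106140583 108.48424682660378
bail [464.1  47.1  90. ] 27.989057264982193 64.24546964984623
bail [452. -47.  90.] 26.206366883087345 65.54495860591223
bail [ 462. -143.   90.] 34.29498480947098 89.57064819420728
canlid [ 419.7 -241.8   62. ] mark dir [26.4  4.   0. ]
reader block corners z80 [array([ 713.8, -359.9,   80. ]), array([ 699.4, -444.8,   80. ]), array([ 658.4, -433.8,   80. ]), array([ 674. , -349.5,   80. ])]
bar [651.9 210.4 200. ] [ 612.5 -187.5  200. ] [ -39.4 -397.8    0. ] [632.2  11.5 200. ] 5.6601099989967025
bar scene [649.3 213.1 200. ] [ 607.3 -190.   200. ]
trivet [array([644.9, 474. ,  12. ]), array([655.5, 338.9,  12. ]), array([506.6, 316.8,  12. ]), array([499.2, 449. ,  12. ])]
peg tip right_out [ 558.1 -155.4  204. ] others [565.5 -91.1 204. ] [589.  126.1 204. ] [594.1 189.6 204. ]
```

```bash
cat >> h.py <<'E'
def wire(s,name,tins,x0,y0,x1,y1,k):
    c=cv2.resize(s["img"][y0:y1,x0:x1],None,fx=k,fy=k,interpolation=cv2.INTER_CUBIC); c=cv2.convertScaleAbs(c,alpha=1.2,beta=0)
    for x,y,a in tins:
        M=R.from_euler('z',a,degrees=True).as_matrix()
        f=lambda P:((np.array([proj(s,M@p+[x,y,0]) for p in P])+.5-[x0,y0])*k).round().astype(np.int32)
        th=np.linspace(0,2*np.pi,40)
        cv2.polylines(c,[f([(21*np.cos(q),21*np.sin(q),60) for q in th])],True,(255,0,255),1)
        cv2.polylines(c,[f([(0,-18.5,60),(0,-18.5,93),(0,18.5,93),(0,18.5,60)])],False,(255,0,0),1)
        for z in(96,126): cv2.polylines(c,[f([(i*11,j*8,z) for i,j in((1,1),(1,-1),(-1,-1),(-1,1))])],True,(0,0,0),1)
    return c
E
cat > tins.py <<'E'
T={'orange':(437.5,130.5,18),'yellow':(461,46.5,-26),'green':(449.8,-45,-24),'red':(457.5,-135,-5)}
E
python3 - <<'E'
from h import *
t=bot.snapshot("top"); s=bot.snapshot("scene")
for n,u,v in(('orange',271.2,279.8),('yellow',304,271.2),('green',341.3,274.4),('red',376.8,269.5)): print(n,px(t,u,v,60))
from tins import T
a=wire(t,'',T.values(),255,250,395,295,5.714 if 0 else 5)
b=wire(s,'',T.values(),260,205,400,305,5)
cv2.imwrite("pics/w1.png",np.vstack([a,b[:375]]))
E
```

```text
orange [443.97350367 128.61626382  60.        ]
yellow [461.93360065  46.23953013  60.        ]
green [449.87113517 -46.46069095  60.        ]
red [ 458.30041361 -135.81644937   60.        ]
```

View pics/w1.png

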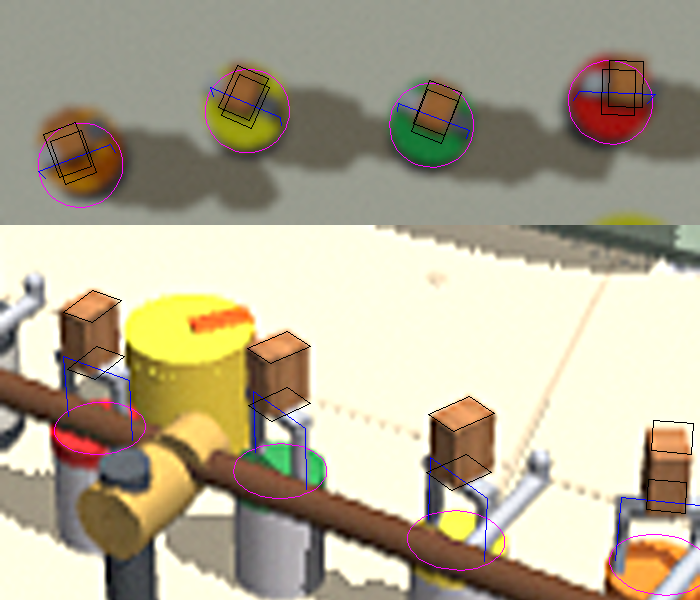

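The wireframes match the tins, and only orange needs a small correction, to about (444,129). Moving the canister to the reader comes first.

```bash
cat >> h.py <<'E'
def quat(phi):
    a=np.radians(phi); c,s=np.cos(a),np.sin(a)
    return R.from_matrix(np.array([[-s,c,0],[c,s,0],[0,0,-1]]).T).as_quat()
PAD=np.array([577.1,-381.2]); RYAW=-9.5; TRI=np.array([576.,395.])
RK=np.array([630.,11.5]); KYAW=-5.7
def canister(frm,yaw,to,toyaw,z0,z1):
    q=quat(yaw); bot.gripper_open()
    bot.move_pose([*frm,160],q); bot.movel([*frm,12+z0])
    bot.gripper_close(40); st=bot.get_state(); print('grip',st['opening'],st['gripper_force'])
    bot.movel([*frm,150+z0]); bot.move_pose([*to,150+z1],quat(toyaw))
    bot.movel([*to,30+z1]); print(bot.movel([*to,12.5+z1],vel=30,until_force=6))
    bot.gripper_open(); bot.movel([*to,160+z1]); print(bot.get_state()['time'])
E
sed -i 's/437.5,130.5/444,129/' tins.py
python3 - <<'E'
from h import *
canister(np.array([418.8,-243.5]),8,PAD,RYAW,0,2)
bot.move_pose([400,-150,350],quat(0)); bot.dwell(1)
t=bot.snapshot("top"); s=bot.snapshot("scene")
a=cv2.resize(t["img"][155:305,365:495],None,fx=4,fy=4,interpolation=2); cv2.imwrite("pics/c1.png",a); cv2.imwrite("pics/sc1.png",s["img"])
print(bot.get_state()['time'])
E
```

```text
grip 63.16489490990167 43.218765556812286
True
8.5417
10.95
```

View pics/c1.png

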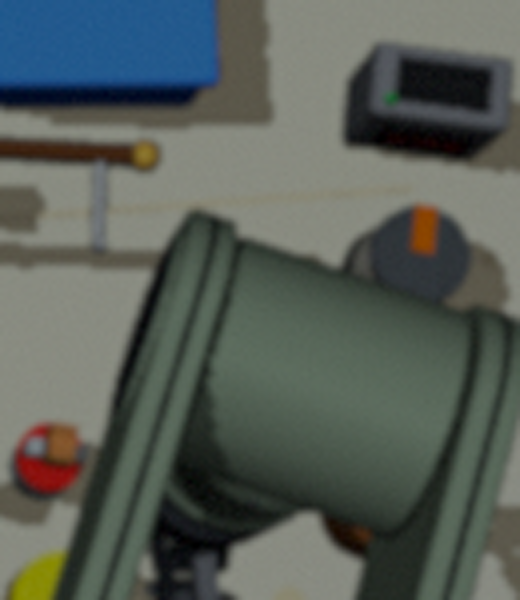

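The canister stands on the pad with its lid at about (469.5,219) and its mark pointing up towards the window. I'll compute the numbers, then hang the first tin.

```bash
cat >> h.py <<'E'
def hookpt(y,b,off=-2):
    c,s=np.cos(np.radians(KYAW)),np.sin(np.radians(KYAW)); x=-28+off
    yy=y*np.cos(b)-4*np.sin(b)
    return np.array([RK[0]+c*x-s*yy, RK[1]+s*x+c*yy, 200+y*np.sin(b)+4*np.cos(b)])
G=102
def hang(tin,y,b0,b1):
    x0,y0,a=tin; p=np.array([x0,y0]); bot.gripper_open()
    bot.move_pose([*p,200],quat(a)); bot.movel([*p,G]); bot.gripper_close(40)
    st=bot.get_state(); print('grip',st['opening'],st['gripper_force'])
    bot.movel([*p,G+145],vel=120)
    h=hookpt(y,b0); h1=hookpt(y,b1); u=np.array([np.cos(np.radians(KYAW)),np.sin(np.radians(KYAW)),0])
    q=quat(KYAW); k=np.array([0,0,G-90+15.])
    bot.move_pose(h-65*u+k+[0,0,15],q); bot.movel(h-65*u+k)
    return h,h1,u,k
def insert(h,h1,u,k):
    f0=bot.get_state()['ft_force']
    hit=bot.movel(h+k,vel=50,until_force=4); f=bot.get_state()['ft_force']; print('insert hit',hit,f-f0)
    return hit
def release(h,h1,k):
    k=k-[0,0,15]; f0=bot.get_state()['ft_force']
    bot.movel(h+k+[0,0,1],vel=30); bot.movel(h1+k+[0,0,1],vel=15); bot.dwell(.3); print('dF',bot.get_state()['ft_force']-f0)
def clear():
    p=bot.get_state()['position']; bot.gripper_open(); bot.dwell(.4); bot.movel([p[0],p[1],p[2]+60],vel=80)
E
python3 - <<'E'
from h import *
from tins import T
t=bot.snapshot("top"); print(px(t,469.4,218.7,64),PAD, px(t,470.8,207,64)-px(t,469.4,218.7,64))
h,h1,u,k=hang(T['yellow'],110,0,-.072)
print(bot.get_state()['position'],h-65*u+k,bot.get_state()['time'])
s=bot.snapshot("scene");t=bot.snapshot("top")
c=cv2.resize(s["img"][170:310,290:430],None,fx=4,fy=4,interpolation=2)
cv2.imwrite("pics/i1.png",c)
E
```

```text
[ 577.43301607 -379.71217343   64.        ] [ 577.1 -381.2] [30.49468618 -6.79431507  0.        ]
grip 21.22455042436289 40.01249313354492
[545.06947011 129.53123943 230.16581869] [546.39489333 130.39148892 231.        ] 15.775
```

View pics/i1.png

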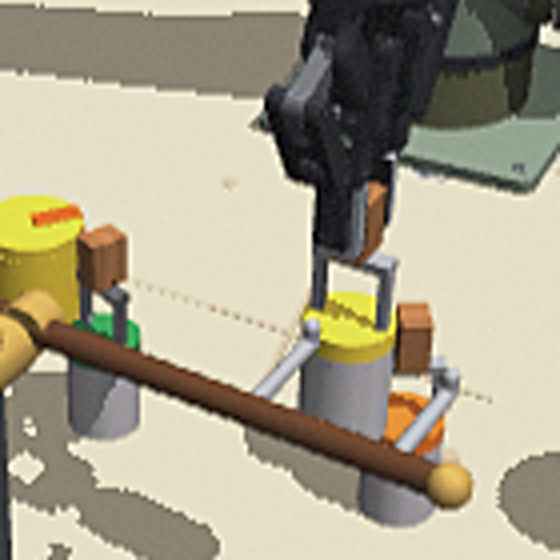

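The yellow tin is gripped squarely and lined up in front of the inner left peg, whose tip shows at scene (367.5,252). I'll check projections of the tip and eye against the picture before inserting.

Run:
```python
from h import *
s=bot.snapshot("scene");t=bot.snapshot("top")
c,d=np.cos(np.radians(KYAW)),np.sin(np.radians(KYAW))
def rp(x,y,z): return [RK[0]+c*x-d*y,RK[1]+d*x+c*y,z]
print('tips top of upturn', [ (proj(s,rp(-55,y,210)),proj(t,rp(-55,y,210))) for y in(110,175)])
p=bot.get_state()['position']; e=p-[0,0,12]
print('bail corners',[proj(s,e+np.array([-d*w,c*w,3])) for w in(-18.5,18.5)],[proj(t,e+np.array([-d*w,c*w,3])) for w in(-18.5,18.5)])
print('bar ends',proj(s,rp(0,200,200)),proj(s,rp(0,-200,200)),proj(t,rp(0,200,200)),proj(t,rp(0,-200,200)))
```

```text
tips top of upturn [(array([366.37680688, 250.46330264]), array([264.59513414, 209.53239868])), (array([401.0968019 , 262.66817164]), array([235.92698944, 207.96381068]))]
bail corners [array([368.01846056, 230.380345  ]), array([386.82191151, 236.56736099])] [array([271.02780459, 225.97103608]), array([254.40101657, 225.05618613])]
bar ends [400.30679275 290.73689863] [212.12572343 218.97821373] [227.94683036 185.35058008] [401.60364138 194.7786516 ]
```

Run:
```python
from h import *
h=hookpt(110,0);h1=hookpt(110,-.072);k=np.array([0,0,G-90+15.])
if not insert(h,h1,None,k):
    release(h,h1,k)
s=bot.snapshot("scene")
cv2.imwrite("pics/i2.png",cv2.resize(s["img"][170:310,290:430],None,fx=4,fy=4,interpolation=2))
```

```text
insert hit False [0.38256051 1.11554546 0.15201433]
dF [ 0.3118018  -0.04846005  1.01818659]
```

View pics/i2.png

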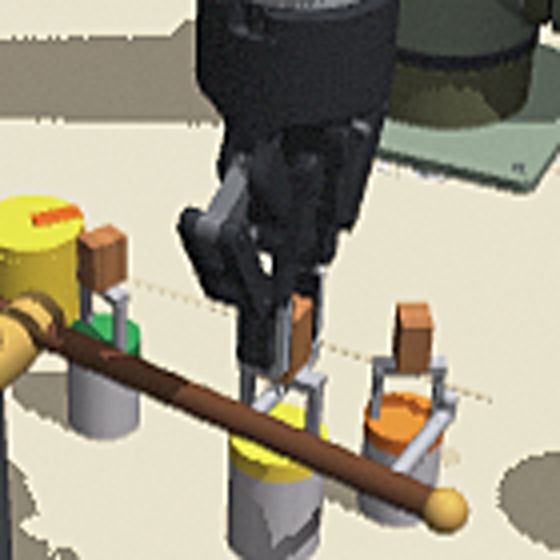

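The peg runs through the bail and the bar is carrying part of the weight, so I'll release. Then green goes to the inner right hook.

```bash
cat >> h.py <<'E'
def ends(s):
    "bar tilt from the gold end balls in the scene image"
    from scipy.optimize import least_squares
    hsv=cv2.cvtColor(s["img"],cv2.COLOR_BGR2HSV); m=cv2.inRange(hsv,(14,90,120),(26,220,255)); c,d=np.cos(np.radians(KYAW)),np.sin(np.radians(KYAW)); out=[]
    n,l,st,ce=cv2.connectedComponentsWithStats(m)
    for y in(200,-200):
        f=lambda b:proj(s,[RK[0]-d*y*np.cos(b),RK[1]+c*y*np.cos(b),200+y*np.sin(b)])
        bs=np.linspace(-.16,.16,65)
        C=[(min(np.hypot(*(f(b)-ce[i])) for b in bs),bs[np.argmin([np.hypot(*(f(b)-ce[i])) for b in bs])],st[i,4]) for i in range(1,n) if st[i,4]>8]
        out.append(min(C) if C else None)
    return out
E
python3 - <<'E'
from h import *
from tins import T
clear(); s=bot.snapshot("scene"); print(ends(s))
bot.movel(bot.get_state()['position']+[-60,0,40])
bot.move_pose([440,0,300],quat(0)); s=bot.snapshot("scene"); print(ends(s)); 
cv2.imwrite("pics/i3.png",cv2.resize(s["img"][170:310,190:430],None,fx=3,fy=3,interpolation=2)); print(bot.get_state()['time'])
E
```

```text
[(np.float64(1.9139336096013606), np.float64(-0.065), np.int32(85)), (np.float64(1.769561483335387), np.float64(-0.09), np.int32(38))]
[(np.float64(2.036277596571893), np.float64(-0.065), np.int32(83)), (np.float64(0.3911355467678785), np.float64(-0.095), np.int32(43))]
22.45
```

View pics/i3.png

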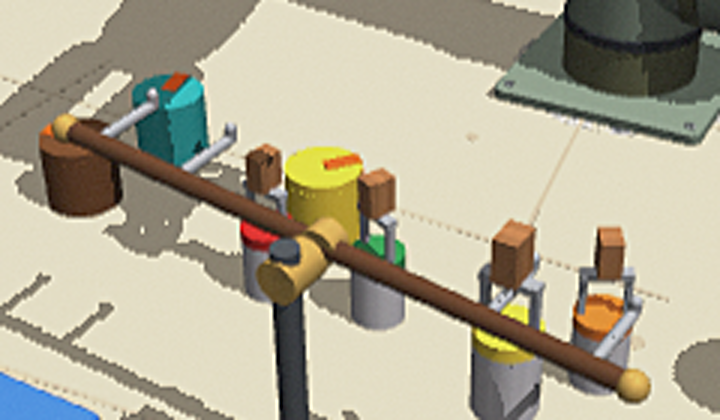

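Yellow hangs at a tilt of about -0.08. Next, green goes to the inner right hook, which is raised about 9 mm.

```bash
cat > step.py <<'E'
import sys
from h import *
from tins import T
name,y,b0,b1,pic=sys.argv[1],*map(float,sys.argv[2:5]),sys.argv[5]
h,h1,u,k=hang(T[name],y,b0,b1)
s0=bot.snapshot("scene")
if not insert(h,h1,u,k):
    release(h,h1,k); s1=bot.snapshot("scene"); clear()
    bot.movel(bot.get_state()['position']+[-60,0,40]); bot.move_pose([440,0,300],quat(0)); s=bot.snapshot("scene"); print(ends(s))
    cv2.imwrite(f"pics/{pic}.png",cv2.resize(np.vstack([np.hstack([x["img"][170:310,190:430] for x in(s0,s1)]),np.hstack([s["img"][170:310,190:430]]*2)])[:,:480],None,fx=1.66,fy=1.66,interpolation=2))
print(bot.get_state()['time'])
E
python3 step.py green -110 -.08 -.005 g
```

```text
grip 21.25312827070009 39.79265034198761
insert hit False [-0.29650965 -0.6348122   0.39471745]
dF [ 0.85298235 -0.41314601  0.93168136]
[(np.float64(2.046262335041945), np.float64(0.0050000000000000044), np.int32(84)), (np.float64(0.1253404219805992), np.float64(-0.01999999999999999), np.int32(41))]
33.025
```

The bar is level again, so green hangs too. Next is orange to the outer left hook.

```bash
python3 step.py orange 175 0 -.11 o
```

```text
grip 22.13649586408638 39.27838984876871
insert hit False [-0.77551315 -1.33448474 -1.19584137]
dF [1.08401149 0.75023735 1.57879095]
[(np.float64(0.1965792854278235), np.float64(-0.075), np.int32(135)), (np.float64(0.2097271656664984), np.float64(-0.135), np.int32(43))]
44.925
```

View pics/o.png

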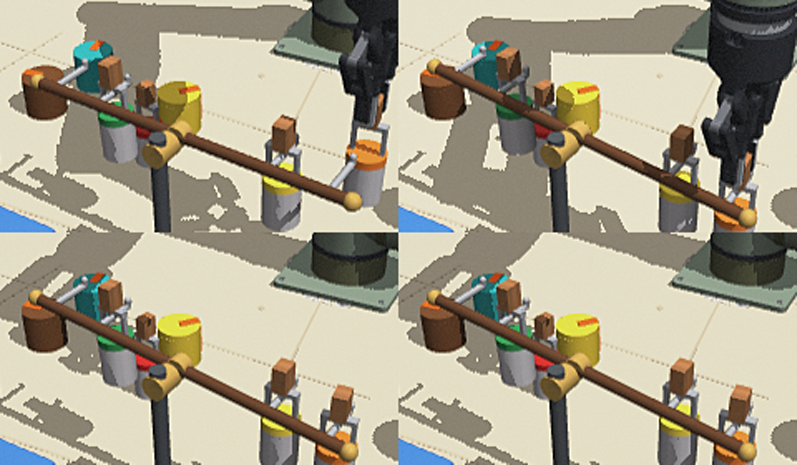

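All three tins hang, with the tilt at about -0.12. Red goes to the outer right hook, which is raised about 21 mm.

```bash
python3 step.py red -175 -.12 -.008 r
python3 - <<'E'
from h import *
t=bot.snapshot("top"); a=cv2.resize(t["img"][160:310,130:500],None,fx=2.1,fy=2.1,interpolation=2); b=cv2.imread("pics/r.png")[232:,:398]
print(a.shape,b.shape); cv2.imwrite("pics/r2.png",np.vstack([a,np.hstack([b,np.zeros((b.shape[0],a.shape[1]-b.shape[1],3),'uint8')])]))
E
```

```text
grip 21.52973995646731 39.264327278360724
insert hit False [-0.08799276 -0.42976508 -0.89528871]
dF [0.24216589 0.56685624 2.78618822]
[(np.float64(0.60953208801272), np.float64(0.035), np.int32(122)), (np.float64(0.15776184760036938), np.float64(-0.015000000000000013), np.int32(40))]
56.5333
(315, 777, 3) (233, 398, 3)
```

View pics/r2.png

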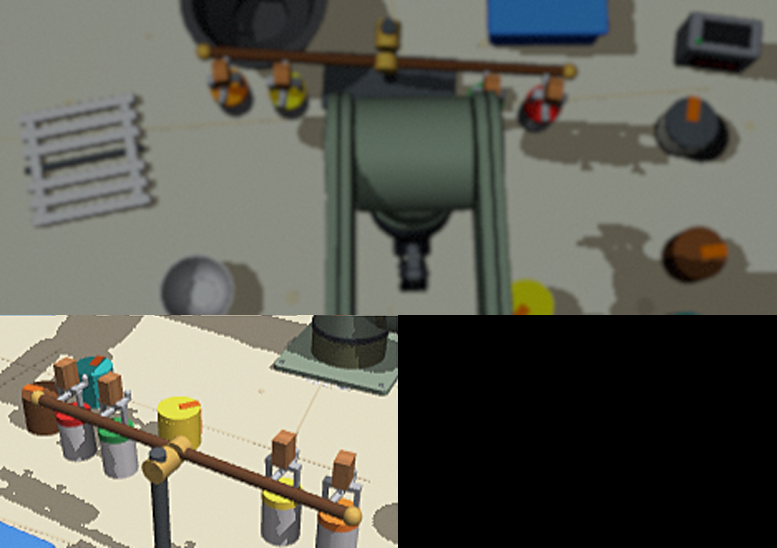

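All four tins hang and the bar is level. The canister has been knocked since it was read: its lid is now near (460,220) instead of (469,219). It had already stood correctly for over 2 s by then, so I'll locate it closely before picking it up.

Run:
```python
from h import *
t=bot.snapshot("top"); s=bot.snapshot("scene")
a=cv2.resize(t["img"][185:255,425:505],None,fx=5,fy=5,interpolation=2)
b=cv2.resize(s["img"][200:290,100:230],None,fx=3,fy=3,interpolation=2); b=np.vstack([b,np.zeros((80,390,3),'uint8')])
cv2.imwrite("pics/k.png",np.hstack([a,b]))
```

```text
(no output)
```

View pics/k.png

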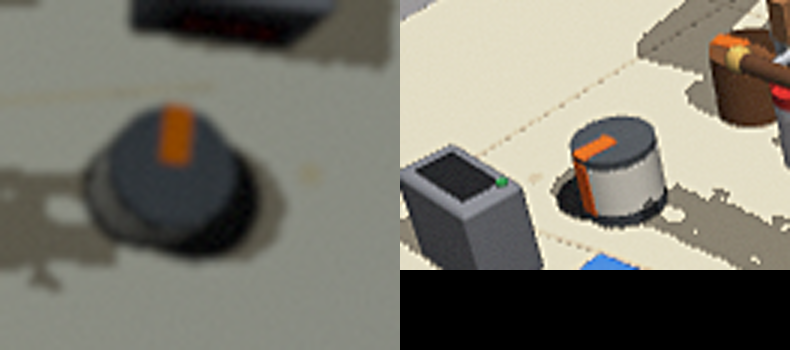

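The canister's lid is at (459.4,217.8), standing slightly over the pad's edge with the mark still facing the window. I'll pick it up there and carry it high, around the rack, to the trivet.

Run:
```python
from h import *
t=bot.snapshot("top"); c=px(t,459.4,217.8,63)[:2]; tr=px(t,171.8,236,12)[:2]; print(c,tr)
q=quat(-10); bot.gripper_open()
bot.move_pose([430,-200,330],q); bot.move_pose([*c,170],q); bot.movel([*c,14]); bot.gripper_close(40)
st=bot.get_state(); print('grip',st['opening'],st['gripper_force'])
bot.movel([*c,120]); bot.move_pose([430,-250,380],q); bot.move_pose([400,220,380],quat(15)); bot.move_pose([*tr,180],quat(30))
bot.movel([*tr,45]); print(bot.movel([*tr,22],vel=30,until_force=6),bot.get_state()['position'][2])
bot.gripper_open(); bot.movel([*tr,200]); bot.move_pose([350,250,350],quat(30)); bot.dwell(.5)
t=bot.snapshot("top"); s=bot.snapshot("scene"); print(ends(s),bot.get_state()['time'])
a=cv2.resize(t["img"][150:290,130:500],None,fx=2,fy=2,interpolation=2); b=s["img"][170:430,100:600]; b=np.hstack([b,np.zeros((260,240,3),'uint8')])
cv2.imwrite("pics/f.png",np.vstack([a,b]))
```

```text
[ 581.10649381 -354.78058665] [576.26604314 391.22793559]
grip 62.95614102021238 44.86361609771848
True 25.366287725794653
[(np.float64(0.6335984108408703), np.float64(0.035), np.int32(121)), (np.float64(0.20410305960056985), np.float64(-0.015000000000000013), np.int32(39))] 70.475
```

View pics/f.png

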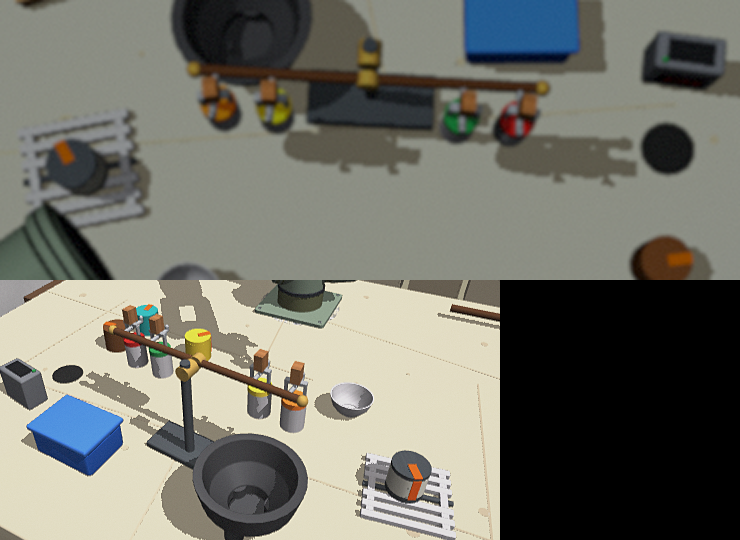

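The picture shows the canister upright near the trivet's centre, all four tins hanging and the bystanders untouched. I'm handing it in.

```bash
python3 -c "
from workcell import bot
print(bot.hand_in())"
```

```text
the job is handed in; nothing more can be done
None
```

I handed the job in at about 70 s; `hand_in()` returned no verdict. In the last pictures all four tins hang one to a hook with the bar about level, and the canister stands upright on the trivet after over 2 s on the reader's pad, mark facing the window; it was knocked aside only after that.

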